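Put the grater box's drawer in the right way round and shut its lid

TASK

The drawer of the cheese grater box was put back the wrong way round after washing up: its knob is inside and its plain end sticks out, so the lid cannot shut over it. Slide the drawer right out, turn it round, slide it back fully home with the knob facing out, and shut the lid down flat. Leave the onion, garlic, salt shaker and pepper mill standing round it where they are.

Things in the scene. Friction and masses are not known exactly. Their poses are not given: they have to be found in the camera images.
- grater: Wooden cheese grater box, 121 mm long (x), 81 wide (y), 72 high without lid, its roof a steel grating plate; suction feet hold it fast to the worktop (it does not move). It is a sleeve for the drawer: open at the mouth only, which faces its own -x; the back is closed. Origin: on the worktop, below the middle of a drawer that is home; x runs from mouth to back, z up.
- mouth (a point): Middle of the lower edge of the sleeve's mouth, at (-57, 0, 14 mm) in the grater's frame, axes as the grater's. The sleeve inside: 65 mm wide (y), its cheeks eased to about 68 mm at the mouth; 50 mm high, floor at z = 14 mm and roof at z = 64 mm over the worktop; 113 mm deep, back wall at grater x = +56 mm.
- drawer: Loose open-topped wooden drawer, 112 mm long (x), 60 wide (y), 44 high, about 160 g, side walls 5 mm, front 8 mm. Origin: centre of its underside; front with knob at x = -56 mm, plain back end at x = +56 mm. It starts the wrong way round, plain end 24 to 49 mm out of the mouth. Home: origin at (0, 0, 14 mm) in the grater's frame, x axes alike.
- knob (a point): Outer tip of the drawer's steel knob, at (-76, 0, 18 mm) in the drawer's frame. The knob stands 20 mm out of the drawer's front: stem 8 mm thick, head 18 mm across and 6 mm long. When the drawer is home, its front is about flush with the mouth (1 mm inside it) and the knob stands out in front.
- plain_end (a point): Middle of the drawer's plain back end face, at (+56, 0, 22 mm) in the drawer's frame.
- lid_hinge (a point): A point on the lid's hinge axis, at (67, 0, 75.5 mm) in the grater's frame; the axis runs along the grater's y at the top of its back end. The lid is a wooden plank from the hinge to 135 mm from it, 81 mm wide, 10 mm thick; its outer face lies 7.5 mm off the hinge axis.
- lid_edge (a point): Middle of the outer (upper) face of the lid at its free end, 130.5 mm from the hinge axis along the lid; it moves with the lid. Here the lid carries a lip 9 mm thick that, when shut, hangs down to 50 mm above the worktop, 3 mm before the front of a drawer that is home (the drawer's top is at 58 mm): the lid shuts only over a drawer that is home.
- grater_lid (a joint): Angle of the lid: 0 shut flat, positive open, about 1.57 upright, stop at 1.75. The hinge is stiff (0.09 N m friction): the lid stays where it is left and must be pushed all the way down, with about 2 N at its free end. It starts 1.3 to 1.65 open.
- onion: A red onion, 84 mm across and 82 mm high, standing near the grater; not to be moved. Origin: centre of its underside.
- garlic: A bulb of garlic, 56 mm across and 56 mm high, standing near the grater; not to be moved. Origin: centre of its underside.
- salt_shaker: A salt shaker, 44 mm across and 90 mm high, standing near the grater; not to be moved. Origin: centre of its underside.
- pepper_mill: A dark wooden pepper mill, 58 mm across and 170 mm high, standing near the grater; not to be moved. Origin: centre of its underside.
There are look-alikes about, which are no part of the job. What is meant by the drawer is not red, and is the smaller of those in its own colour.

How it is judged:
By the outcome, as a careful person would: the job done as asked, in the order asked, and still so for the second after the job is handed in, with the robot touching nothing.
It also fails if it takes over 67 s, if anything falls off the work surface, if the arm or the gripper's body presses on something with over 40 N, if the wrist force passes 120 N, or if a joint passes its speed limit or range.

ROBOT

A 7-joint arm with a two-finger parallel gripper is mounted at the origin on a cart in front of the work surface, level with it; the furniture and walls round the work are solid. World frame = base frame: x ahead of the robot, y to its left, z up, the work surface at z = 0. Lengths are in m, angles in rad, forces in N, time in s.
With the tool pointing down it reaches from about 0.425 to 0.925 m from the base axis. Payload 6.8 kg.
Tool frame: the origin (TCP) lies midway between the tips of the shut fingers; the grasp point (between the pads) lies 19 mm behind it; z points along the fingers, y is the line along which they close (so a half turn about z gives the same grasp; the last joint's range is limited). The gripper opens to 85 mm and grips with 20 to 120 N. Pads are 22 mm wide; open, the fingers measure 114 mm over their backs; the gripper's body (76 mm by 85 mm) begins 54 mm behind the grasp point. The pads swing forward as they close: fully open they stand 13 mm farther back than shut.
Start: joints at [-1.26, 0.477, 0.022, 1.555, -0.011, 1.109, -0.083], TCP at [0.274, 0.617, 0.231] pointing down, gripper open.
Joint ranges: [-2.96, 2.96], [-0.34, 2.1], [-1.41, 1.46], [0.24, 2.44], [-1.37, 4.51], [0.17, 1.92], [-2.96, 2.96]. Speed limits (rad/s): [2.39, 2.39, 3.14, 3.14, 3.14, 3.14, 3.14].

INTERFACE

Orientations are given as a rotation vector (axis times angle).
In Python, from bench import status, vision, r gives the robot as it stands. The module is installed in compiled form; this text tells all that it offers.
- The arm moves only by the shell command python3 -m handwheel 'ROWS' [OPENING] [FORCE]. ROWS is JSON, a list of rows, each an object with "dp": the shift along the tool's x, y, z in m, a list of three; "delta_rot": the turn, a rotation vector about the tool's x, y, z in rad, a list of three. In form: [{"dp": [x, y, z], "delta_rot": [rx, ry, rz]}, ...]. A call has 1 to 12 rows; each row is the pose to reach, as a shift and turn from the pose commanded when the call began, along the tool's axes at that moment; what a row does not reach only later rows make up. A row lasts 1/8 s, in which the tool goes at most 62.5 mm and 10.7 degrees, less where a joint would pass 70% of its speed; a pose out of reach is approached as far as the arm can. A call with a gripper value outside its range is refused whole. OPENING is the opening, from 0 (shut) to 1 (fully open), set as the call begins (- or left out, the last holds). The fingers move at their own pace and stop on an object; FORCE is the grip in N (left out, the last holds). Time passes only in rows, so rows that repeat a pose let the fingers close. It gives the time, the measured TCP pose, the force, the opening and the grip force at its end, in the units of the state.
- status.get_obs(): the state, without advancing time (a new reading comes with each control period).
- vision.grab_frame(name): name is "scene" or "top" or "wrist"; returns a dict with "img" (480x640x3 uint8, blue, green, red), "fovy" (degrees; the focal length in pixels is half the picture's height over the tangent of half this angle, whatever the lens; pixels are square), "cx", "cy" (the principal point, pixels), "world_from_camera" (4x4, takes a point from camera to world coordinates). Camera axes: x right, y up, looking along -z (the intrinsics and any distortion apply to the point x, -y, -z); pixel columns grow to the right and rows downward; lengths in m; the calibration is good to about 2 mm. A picture is of the moment at which its call begins. There is no depth.
- r.hand_in(): hands the job in; it is judged then, once.
The state is a dict: "clock": time; "joints": joint angles; "qvel": joint speeds; "tau": joint torques, N m; "tcp_pos": TCP position; "orientation": TCP orientation; "contact_force": force on the tool from outside, world axes, zero at the start; "moment": the same for the moment, N m; "grip_width": finger opening in m; "gripper_force": force on a finger pad.
Only numpy, scipy, OpenCV 4.12 (cv2) and the standard library are available. Lean on these libraries where they do the work, as an engineer would, in place of code of your own. Each camera call takes 0.05 s, during which the arm holds its last target. There are 200 camera calls.

## Working session

There is one attempt and no reset: what is moved stays moved. The work goes in short steps, Python scripts to look and compute and a shell command to move; the robot and the scene stay as the last step left them, time stands still between calls to the robot, and variables do not carry over. Pictures are saved under pics/ and viewed, at most 13 in all, crops included, and the job is handed in when it is done.

```bash
mkdir -p pics; python3 - <<'E'
from bench import status, vision
import cv2,numpy as np
o=status.get_obs()
print({k:np.round(v,3).tolist() for k,v in o.items()})
for n in("scene","top"):
    f=vision.grab_frame(n); cv2.imwrite(f"pics/{n}0.png",f["img"])
    print(n,[ (k,np.round(f[k],4).tolist()) for k in f if k!="img"])
E
```

```text
{'clock': 0.0, 'joints': [-1.26, 0.478, 0.022, 1.556, -0.012, 1.109, -0.083], 'qvel': [0.001, 0.001, -0.0, 0.0, -0.0, 0.003, -0.001], 'tau': [0.0, -59.644, 1.608, -28.12, 0.013, 0.009, -0.0], 'tcp_pos': [0.274, 0.616, 0.23], 'orientation': [-0.653, -3.073, 0.003], 'contact_force': [-0.982, -0.061, -0.139], 'moment': [-0.038, -0.025, -0.006], 'gripper_force': 0.0, 'grip_width': 0.085}
scene [('fovy', 57.0961), ('cx', 317.8708), ('cy', 228.2259), ('world_from_camera', [[0.8626, 0.3227, -0.3897, 0.1624], [-0.5057, 0.5254, -0.6843, -0.7202], [-0.0161, 0.7873, 0.6164, 0.7261], [0.0, 0.0, 0.0, 1.0]])]
top [('fovy', 46.3353), ('cx', 315.3912), ('cy', 232.8324), ('world_from_camera', [[0.3992, 0.8454, -0.3548, 0.1203], [-0.9168, 0.3703, -0.1493, -0.1973], [0.0052, 0.3849, 0.9229, 1.2914], [0.0, 0.0, 0.0, 1.0]])]
```

View pics/scene0.png

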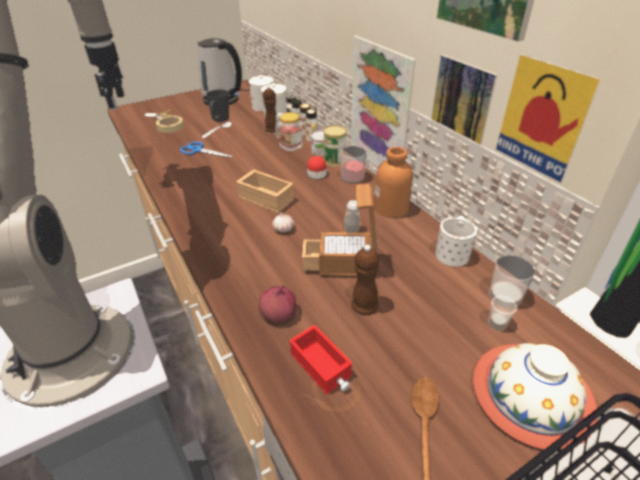

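View pics/top0.png

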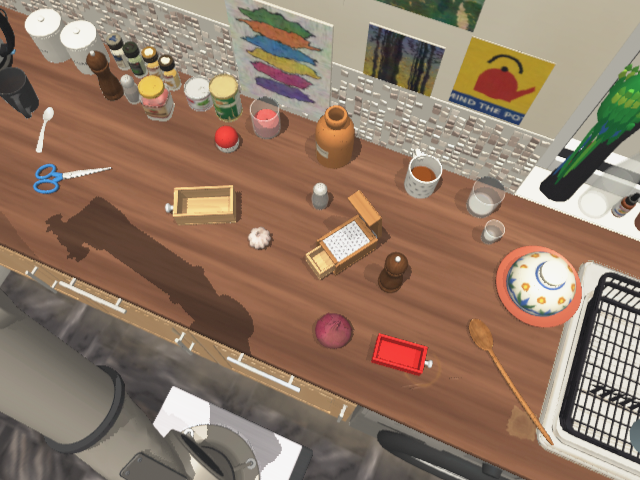

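Scene picture: the candidates for the drawer, in top pixels, are the red drawer (400,353), a larger wooden drawer (204,205) and the smaller wooden one in the grater's mouth (320,261). I choose the last: not red, and the smaller of the two wooden ones. Around it stand the onion (334,330), garlic (260,238), salt shaker (320,195) and pepper mill (394,270). Next I check it in a close crop.

```bash
python3 - <<'E'
import cv2,numpy as np
a=cv2.imread("pics/top0.png")[175:305,290:420]; b=cv2.imread("pics/scene0.png")[175:305,290:420]
c=np.hstack([cv2.resize(a,(400,400),interpolation=2),cv2.resize(b,(400,400),interpolation=2)])
cv2.imwrite("pics/crop0.png",c)
E
```

```text
(no output)
```

View pics/crop0.png

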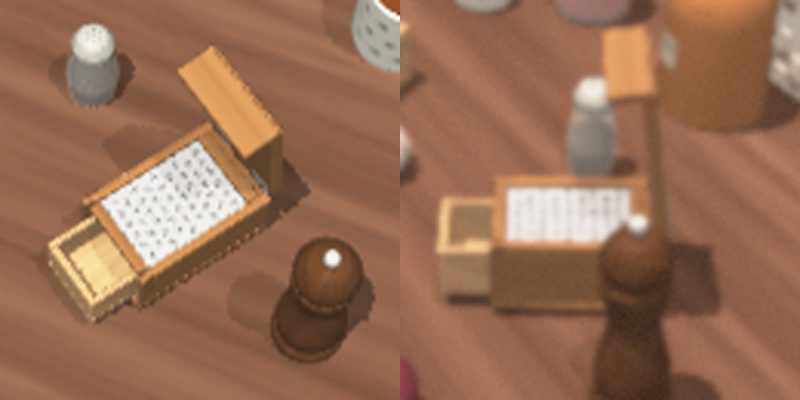

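The crop shows the plain end out of the mouth at top about (306,253)-(320,269), with no knob on it, and the lid upright behind. That confirms the choice. Now I fit the poses.

```bash
cat >h.py <<'E'
import numpy as np, cv2
from scipy.optimize import least_squares
from scipy.spatial.transform import Rotation as R
from bench import vision,status
def cal(f):
    return dict(f=240/np.tan(np.radians(f["fovy"])/2),cx=f["cx"],cy=f["cy"],T=np.array(f["world_from_camera"]))
def proj(c,P):
    p=(np.atleast_2d(P)-c["T"][:3,3])@c["T"][:3,:3]
    return np.c_[c["cx"]+c["f"]*p[:,0]/-p[:,2], c["cy"]+c["f"]*p[:,1]/p[:,2]]
def atz(c,uv,z):
    d=c["T"][:3,:3]@np.array([(uv[0]-c["cx"])/c["f"],-(uv[1]-c["cy"])/c["f"],-1.]); o=c["T"][:3,3]
    return o+d*(z-o[2])/d[2]
def g2w(g,P):  # g: x,y,yaw
    P=np.atleast_2d(P); c,s=np.cos(g[2]),np.sin(g[2])
    return np.c_[g[0]+c*P[:,0]-s*P[:,1], g[1]+s*P[:,0]+c*P[:,1], P[:,2]]
E
python3 - <<'E'
from h import *
t=cal(vision.grab_frame("top")); s=cal(vision.grab_frame("scene"))
h=.072; m,b,w=-.057,.064,.0405
A=[(t,m,w,h,317.6,240),(t,m,-w,h,335.5,262.7),(t,b,-w,h,377.7,239),(t,b,w,h,358.2,215.6),(t,m,-w,0,335.5,274),
(s,m,w,h,320.9,233.5),(s,m,-w,h,321.5,255.6),(s,m,-w,0,321.5,275)]
D=[(t,.03,306.3,253),(t,-.03,319.9,269),(s,.03,303,240),(s,-.03,304,255.6)]
L=[(t,.0405,135,290+180/3.077,175+72/3.077,0),(t,.0405,135,290+212/3.077,175+48/3.077,1),(t,-.0405,135,290+282/3.077,175+128/3.077,1),(s,.0405,135,290+205/3.077,175+30/3.077,0)]
def res(q):
    r=[proj(c,g2w(q,[[x,y,z]]))[0]-(u,v) for c,x,y,z,u,v in A]
    r+=[proj(c,g2w(q,[[-.057-q[3],y,.058]]))[0]-(u,v) for c,y,u,v in D]
    return np.array(r)
q=least_squares(lambda q:res(q).ravel(),[.6,-.2,.6,.03],loss='soft_l1').x
print("grater",q[:2],q[2],"ext",q[3]);print(np.round(res(q),1).tolist())
print("mouth",g2w(q,[[-.057,0,.014]]),"plain end",g2w(q,[[-.057-q[3],0,.036]]))
for th in np.arange(1.2,1.76,.1):
    # outer(upper) face edge, inner face edge at free end
    def lp(r,n,y):return [.067-r*np.cos(th)+n*np.sin(th)*1,y,.0755+r*np.sin(th)+n*np.cos(th)]
    print(round(th,2),[np.round(proj(c,g2w(q,[lp(.135,n,y)]))[0]).tolist() for c in(t,s) for n in(.0075,-.0255) for y in(.0405,-.0405)])
for n,uv,z,rad in [("onion",(333,330),.041,.042),("garlic",(260,238),.028,.028),("salt",(320,188),.085,.022),("pepper",(398,259),.165,.029)]:
    P=atz(t,uv,z);print(n,P.round(3))
print("scene",atz(s,(277,305),.041),atz(s,(284,224),.028),atz(s,(366,249),.168),atz(s,(351.5,204),.088))
E
```

```text
grater [ 0.60329102 -0.07359206] -0.5573951051493179 ext 0.03840822417233968
[[-0.9, -1.1], [1.2, 3.1], [1.0, -0.8], [0.1, -3.2], [0.0, 1.6], [0.3, -2.0], [-1.1, -1.6], [-0.7, 2.2], [-0.6, 0.1], [0.4, 4.1], [2.1, -1.2], [-0.2, -0.1]]
mouth [[ 0.55491877 -0.04344035  0.014     ]] plain end [[ 0.52232417 -0.02312327  0.036     ]]
1.2 [[348.0, 196.0], [371.0, 224.0], [337.0, 206.0], [359.0, 234.0], [358.0, 185.0], [360.0, 206.0], [344.0, 189.0], [345.0, 211.0]]
1.3 [[353.0, 192.0], [376.0, 221.0], [341.0, 202.0], [364.0, 230.0], [364.0, 183.0], [366.0, 204.0], [349.0, 187.0], [350.0, 208.0]]
1.4 [[358.0, 189.0], [381.0, 217.0], [346.0, 197.0], [369.0, 226.0], [370.0, 182.0], [373.0, 204.0], [355.0, 184.0], [357.0, 206.0]]
1.5 [[364.0, 185.0], [386.0, 213.0], [351.0, 194.0], [374.0, 222.0], [376.0, 182.0], [379.0, 203.0], [361.0, 183.0], [363.0, 204.0]]
1.6 [[369.0, 182.0], [391.0, 210.0], [356.0, 190.0], [379.0, 218.0], [383.0, 182.0], [386.0, 203.0], [367.0, 182.0], [370.0, 203.0]]
1.7 [[373.0, 180.0], [396.0, 207.0], [361.0, 186.0], [384.0, 214.0], [389.0, 183.0], [393.0, 204.0], [374.0, 181.0], [377.0, 202.0]]
onion [ 0.399 -0.126  0.041]
garlic [0.54  0.125 0.028]
salt [0.696 0.034 0.085]
pepper [ 0.569 -0.201  0.165]
scene [ 0.39347884 -0.13729038  0.041     ] [0.53760257 0.1164668  0.028     ] [ 0.56156235 -0.20536673  0.168     ] [0.68808933 0.02929352 0.088     ]
```

```bash
cat >>h.py <<'E'
def plan(pos,ydir,tilt=None):
    """dp, delta_rot from present pose to pos, tool down, tool y along +-ydir (nearest unless flip)"""
    o=status.get_obs(); Rt=R.from_rotvec(o["orientation"]); p=np.array(o["tcp_pos"])
    best=None
    for s in(1,-1):
        y=np.r_[s*np.array(ydir)/np.linalg.norm(ydir),0]; z=np.array([0,0,-1.])
        Rg=R.from_matrix(np.c_[np.cross(y,z),y,z]); d=(Rt.inv()*Rg).as_rotvec()
        if best is None or np.linalg.norm(d)<np.linalg.norm(best): best=d
    print("dp",(Rt.inv().apply(np.array(pos)-p)).round(4).tolist(),"rot",best.round(4).tolist())
E
python3 - <<'E'
from h import *
plan((.50,-.01,.27),(np.sin(.557),np.cos(.557)))
E
```

```text
dp [-0.4608, -0.4805, -0.0387] rot [-0.0012, 0.0002, 0.1382]
```

```bash
python3 -m handwheel '[{"dp":[-0.06,-0.06,-0.03],"delta_rot":[0,0,0.03]},{"dp":[-0.461,-0.48,-0.039],"delta_rot":[0,0,0.138]},{"dp":[-0.461,-0.48,-0.039],"delta_rot":[0,0,0.138]},{"dp":[-0.461,-0.48,-0.039],"delta_rot":[0,0,0.138]},{"dp":[-0.461,-0.48,-0.039],"delta_rot":[0,0,0.138]},{"dp":[-0.461,-0.48,-0.039],"delta_rot":[0,0,0.138]},{"dp":[-0.461,-0.48,-0.039],"delta_rot":[0,0,0.138]},{"dp":[-0.461,-0.48,-0.039],"delta_rot":[0,0,0.138]},{"dp":[-0.461,-0.48,-0.039],"delta_rot":[0,0,0.138]},{"dp":[-0.461,-0.48,-0.039],"delta_rot":[0,0,0.138]},{"dp":[-0.461,-0.48,-0.039],"delta_rot":[0,0,0.138]},{"dp":[-0.461,-0.48,-0.039],"delta_rot":[0,0,0.138]}]' 1 40
python3 - <<'E'
from h import *
plan((.50,-.01,.27),(np.sin(.557),np.cos(.557)))
E
```

```text
clock: 1.7
tcp_pos: [0.5009, -0.0133, 0.2705]
orientation: [0.874, 3.017, -0.001]
contact_force: [0.2, 1.3, -1.1]
grip_width: 0.0853
gripper_force: 0.0
dp [0.0026, 0.0023, 0.0005] rot [-0.0007, 0.0012, -0.0068]
```

```bash
python3 -m handwheel '[{"dp":[0,0,0],"delta_rot":[0,0,0]},{"dp":[0,0,0],"delta_rot":[0,0,0]}]'
python3 - <<'E'
from h import *
f=vision.grab_frame("wrist"); cv2.imwrite("pics/w1.png",f["img"]); print({k:np.round(f[k],3).tolist() for k in f if k!="img"})
print(np.round(status.get_obs()["joints"],2))
E
```

```text
clock: 1.95
tcp_pos: [0.5001, -0.0077, 0.2701]
orientation: [-0.859, -3.021, -0.001]
contact_force: [-0.4, 0.5, 0.0]
grip_width: 0.0857
gripper_force: 0.0
{'fovy': 58.69, 'cx': 326.618, 'cy': 238.211, 'world_from_camera': [[0.526, -0.821, -0.224, 0.442], [0.851, 0.507, 0.138, 0.026], [0.0, -0.263, 0.965, 0.412], [0.0, 0.0, 0.0, 1.0]]}
[-0.5   0.15  0.44  1.94 -0.07  1.07  0.99]
```

View pics/w1.png

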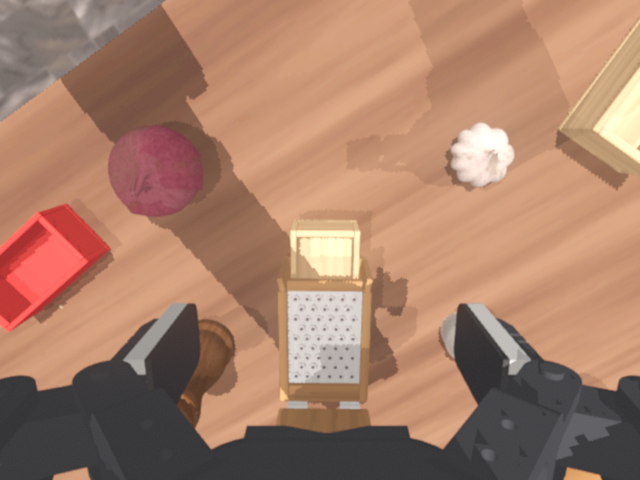

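The wrist view shows the drawer's plain end with corners (290,221) and (360,221), the grater's roof front edge at row about 281 (279 to 371) and its back edge near row 401. Garlic is at (482,155) and onion at (155,170).

```bash
python3 - <<'E'
from h import *
c=cal(vision.grab_frame("wrist"))
im=cv2.imread("pics/w1.png")
cv2.imwrite("pics/w1c.png",cv2.resize(im[205:420,255:395],None,fx=2.75,fy=2.75,interpolation=2))
A=[(-.057,.0405,371,281),(-.057,-.0405,279,281),(.064,.0405,369,401),(.064,-.0405,280,401)]
r=lambda q:np.array([proj(c,g2w(q,[[x,y,.072]]))[0]-(u,v) for x,y,u,v in A])
q=least_squares(lambda q:r(q).ravel(),[.6,-.07,-.557]).x
print(q,r(q).round(1).tolist())
for uv in((290,221),(360,221)):
    P=atz(c,uv,.058); k=np.array([np.cos(q[2]),np.sin(q[2])]); d=P[:2]-q[:2]
    print("drawer corner in grater",d@k, d@[-k[1],k[0]])
for n,uv,z in(("onion",(155,170),.041),("garlic",(482,155),.03)):print(n,atz(c,uv,z))
E
```

```text
[ 0.59990794 -0.0734746  -0.55719664] [[1.6, -1.2], [-1.8, -1.5], [-0.6, 1.8], [0.7, 1.5]]
drawer corner in grater -0.10470159556831349 -0.02990089241557271
drawer corner in grater -0.10491283948171666 0.029677399632570503
onion [ 0.39855865 -0.12139655  0.041     ]
garlic [0.53838401 0.12755165 0.03      ]
```

View pics/w1c.png

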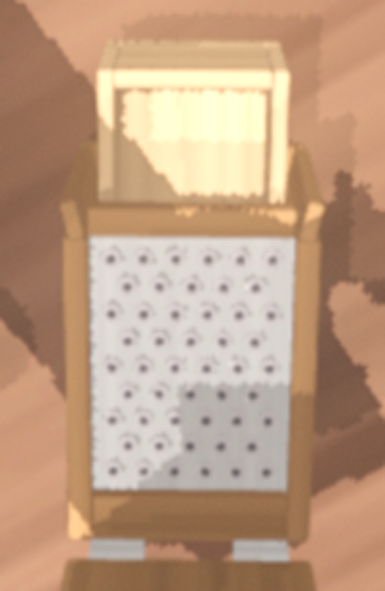

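```bash
cat >>h.py <<'E'
G=(.6008,-.0735,-.557); YD=(np.sin(.557),np.cos(.557))
def gp(x,y,z): return g2w(G,[[x,y,z]])[0]
def where():
    o=status.get_obs(); d=np.array(o["tcp_pos"])-[G[0],G[1],0]; c,s=np.cos(G[2]),np.sin(G[2])
    print("tcp in grater",np.round([c*d[0]+s*d[1],-s*d[0]+c*d[1],d[2]],4),"j",np.round(o["joints"],2))
E
python3 - <<'E'
from h import *
c=cal(vision.grab_frame("wrist"))
for uv in((290.3,232.3),(360.5,232.3)):
    d=atz(c,uv,.058)-[G[0],G[1],0]; print(d[0]*np.cos(G[2])+d[1]*np.sin(G[2]),-d[0]*np.sin(G[2])+d[1]*np.cos(G[2]))
where(); plan(gp(-.079,0,.018),YD)
E
```

```text
-0.09536427855276211 -0.030404406737489127
-0.09554943332337734 0.029782637141173685
tcp in grater [-0.1198  0.0023  0.2703] j [-0.5   0.15  0.44  1.94 -0.07  1.07  0.99]
dp [-0.0409, -0.0024, 0.2522] rot [0.0002, -0.0002, 0.0022]
```

```bash
python3 -m handwheel '[{"dp":[-0.02,-0.002,0.06],"delta_rot":[0,0,0]},{"dp":[-0.041,-0.002,0.11],"delta_rot":[0,0,0]},{"dp":[-0.041,-0.002,0.16],"delta_rot":[0,0,0]},{"dp":[-0.041,-0.002,0.2],"delta_rot":[0,0,0]},{"dp":[-0.041,-0.002,0.23],"delta_rot":[0,0,0]},{"dp":[-0.041,-0.002,0.252],"delta_rot":[0,0,0]},{"dp":[-0.041,-0.002,0.252],"delta_rot":[0,0,0]}]' 1 
python3 -c "
from h import *
where()"
```

```text
clock: 2.98
tcp_pos: [0.5329, -0.0321, 0.0169]
orientation: [-0.861, -3.018, 0.001]
contact_force: [-0.1, -0.1, -0.6]
grip_width: 0.085
gripper_force: 0.0
tcp in grater [-0.0795 -0.0007  0.0169] j [-0.31  0.58  0.32  2.06 -0.34  0.56  1.27]
```

```bash
python3 -m handwheel '[{"dp":[0,0,0],"delta_rot":[0,0,0]},{"dp":[0,0,0],"delta_rot":[0,0,0]},{"dp":[0,0,0],"delta_rot":[0,0,0]},{"dp":[0,0,0],"delta_rot":[0,0,0]},{"dp":[0.005,0,-0.001],"delta_rot":[0,0,0]},{"dp":[0.012,0,-0.001],"delta_rot":[0,0,0]},{"dp":[0.02,0,-0.001],"delta_rot":[0,0,0]},{"dp":[0.03,0,-0.001],"delta_rot":[0,0,0]}]' 0 40
python3 -c "
from h import *
where()"
```

```text
clock: 3.98
tcp_pos: [0.5088, -0.0167, 0.0195]
orientation: [0.864, 3.019, 0.0]
contact_force: [1.5, -1.6, 2.0]
grip_width: 0.0595
gripper_force: 43.4
tcp in grater [-0.1082 -0.0004  0.0195] j [-0.35  0.55  0.33  2.12 -0.34  0.52  1.24]
```

Gripped at 59.5 mm and sliding with low force. I keep pulling.

```bash
python3 -m handwheel '[{"dp":[0.012,0,0],"delta_rot":[0,0,0]},{"dp":[0.024,0,0],"delta_rot":[0,0,0]},{"dp":[0.036,0,0],"delta_rot":[0,0,0]},{"dp":[0.048,0,0],"delta_rot":[0,0,0]},{"dp":[0.06,0,0],"delta_rot":[0,0,0]},{"dp":[0.07,0,0],"delta_rot":[0,0,0]},{"dp":[0.078,0,0],"delta_rot":[0,0,0]},{"dp":[0.084,0,0],"delta_rot":[0,0,0]},{"dp":[0.084,0,0],"delta_rot":[0,0,0]}]'
python3 - <<'E'
from h import *
where()
f=vision.grab_frame("scene"); cv2.imwrite("pics/s2.png",cv2.resize(f["img"][150:330,220:440],None,fx=2,fy=2))
E
```

```text
clock: 5.1
tcp_pos: [0.4371, 0.0278, 0.0193]
orientation: [-0.863, -3.02, 0.0]
contact_force: [0.3, 0.5, -2.3]
grip_width: 0.0596
gripper_force: 43.5
tcp in grater [-0.1925 -0.0006  0.0193] j [-0.47  0.47  0.32  2.28 -0.35  0.44  1.15]
```

View pics/s2.png

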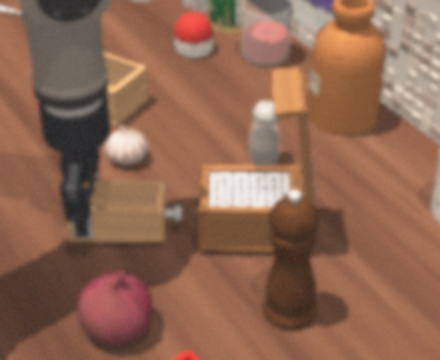

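The drawer is out and its knob, at crop (182,213), is clear of the mouth. Now I lift it and turn it.

```bash
python3 -m handwheel '[{"dp":[0,0,-0.03],"delta_rot":[0,0,0]},{"dp":[0,0,-0.08],"delta_rot":[0,0,0]},{"dp":[0,0,-0.12],"delta_rot":[0,0,-0.1]},{"dp":[0,0,-0.12],"delta_rot":[0,0,-0.28]},{"dp":[0,0,-0.12],"delta_rot":[0,0,-0.46]},{"dp":[0,0,-0.12],"delta_rot":[0,0,-0.64]},{"dp":[0,0,-0.12],"delta_rot":[0,0,-0.82]},{"dp":[0,0,-0.12],"delta_rot":[0,0,-1.0]},{"dp":[0,0,-0.12],"delta_rot":[0,0,-1.18]},{"dp":[0,0,-0.12],"delta_rot":[0,0,-1.36]},{"dp":[0,0,-0.12],"delta_rot":[0,0,-1.54]},{"dp":[0,0,-0.12],"delta_rot":[0,0,-1.65]}]' - 50
python3 - <<'E'
from h import *
where(); plan((.437,.028,.14),(np.sin(.557),np.cos(.557)))
E
```

```text
clock: 6.65
tcp_pos: [0.4376, 0.0271, 0.1393]
orientation: [-1.638, 2.681, -0.0]
contact_force: [-0.5, 0.1, -2.0]
grip_width: 0.0595
gripper_force: 56.5
tcp in grater [-0.1917 -0.0008  0.1393] j [-0.37  0.22  0.18  2.2  -0.06  0.73  2.52]
dp [-0.0005, 0.0009, -0.0007] rot [-0.0002, -0.0001, -1.4878]
```

j7 rises with negative turns and is nearing its limit, so I turn the other way round.

```bash
python3 -m handwheel '[{"dp":[0,0,0],"delta_rot":[0,0,0.15]},{"dp":[0,0,0],"delta_rot":[0,0,0.33]},{"dp":[0,0,0],"delta_rot":[0,0,0.51]},{"dp":[0,0,0],"delta_rot":[0,0,0.69]},{"dp":[0,0,0],"delta_rot":[0,0,0.87]},{"dp":[0,0,0],"delta_rot":[0,0,1.05]},{"dp":[0,0,0],"delta_rot":[0,0,1.23]},{"dp":[0,0,0],"delta_rot":[0,0,1.41]},{"dp":[0,0,0],"delta_rot":[0,0,1.59]},{"dp":[0,0,0],"delta_rot":[0,0,1.77]},{"dp":[0,0,0],"delta_rot":[0,0,1.95]},{"dp":[0,0,0],"delta_rot":[0,0,2.13]}]'
python3 -m handwheel '[{"dp":[0,0,0],"delta_rot":[0,0,0.18]},{"dp":[0,0,0],"delta_rot":[0,0,0.36]},{"dp":[0,0,0],"delta_rot":[0,0,0.54]},{"dp":[0,0,0],"delta_rot":[0,0,0.72]},{"dp":[0,0,0],"delta_rot":[0,0,0.9]},{"dp":[0,0,0],"delta_rot":[0,0,1.08]},{"dp":[0,0,0],"delta_rot":[0,0,1.26]},{"dp":[0,0,0],"delta_rot":[0,0,1.44]},{"dp":[0,0,0],"delta_rot":[0,0,1.62]},{"dp":[0,0,0],"delta_rot":[0,0,1.8]},{"dp":[0,0,0],"delta_rot":[0,0,1.98]},{"dp":[0,0,0],"delta_rot":[0,0,2.16]}]'
python3 - <<'E'
from h import *
where(); plan(gp(-.11,0,.0065),YD)
E
```

```text
clock: 8.15
tcp_pos: [0.4377, 0.0272, 0.1394]
orientation: [1.566, 2.723, 0.0]
contact_force: [0.8, 0.8, -2.0]
grip_width: 0.0595
gripper_force: 56.7
clock: 9.65
tcp_pos: [0.4378, 0.0274, 0.1395]
orientation: [-3.14, 0.096, -0.001]
contact_force: [0.9, 0.6, -2.6]
grip_width: 0.059
gripper_force: 56.7
tcp in grater [-0.1917 -0.0005  0.1395] j [-1.11  0.4   1.12  2.23 -0.51  0.79 -1.28]
dp [0.072, 0.0384, 0.133] rot [-0.0004, -0.0007, 0.4956]
```

```bash
python3 -m handwheel '[{"dp":[0,0,0],"delta_rot":[0,0,0.18]},{"dp":[0.02,0.01,0],"delta_rot":[0,0,0.36]},{"dp":[0.05,0.027,0],"delta_rot":[0,0,0.496]},{"dp":[0.072,0.038,0.02],"delta_rot":[0,0,0.496]},{"dp":[0.072,0.038,0.06],"delta_rot":[0,0,0.496]},{"dp":[0.072,0.038,0.1],"delta_rot":[0,0,0.496]},{"dp":[0.072,0.038,0.12],"delta_rot":[0,0,0.496]},{"dp":[0.072,0.038,0.128],"delta_rot":[0,0,0.496]},{"dp":[0.072,0.038,0.133],"delta_rot":[0,0,0.496]},{"dp":[0.072,0.038,0.135],"delta_rot":[0,0,0.496]},{"dp":[0.072,0.038,0.135],"delta_rot":[0,0,0.496]}]'
python3 - <<'E'
from h import *
where(); plan(gp(-.11,0,.0065),YD)
E
```

```text
clock: 11.02
tcp_pos: [0.5078, -0.0145, 0.0057]
orientation: [-3.022, 0.855, -0.002]
contact_force: [-2.7, 0.0, 8.7]
grip_width: 0.0593
gripper_force: 57.6
tcp in grater [-0.1102  0.0009  0.0057] j [-0.72  0.74  0.84  2.14 -0.94  0.68 -1.34]
dp [0.0002, 0.0009, -0.0008] rot [-0.0015, -0.0007, 0.0058]
```

```bash
python3 -m handwheel '[{"dp":[0,0,-0.001],"delta_rot":[0,0,0]},{"dp":[0,0,-0.001],"delta_rot":[0,0,0]},{"dp":[0,0,-0.001],"delta_rot":[0,0,0]},{"dp":[0,0,-0.04],"delta_rot":[0,0,0]},{"dp":[0,0,-0.09],"delta_rot":[0,0,0]},{"dp":[-0.04,0,-0.12],"delta_rot":[0,0,0]},{"dp":[-0.08,0,-0.14],"delta_rot":[0,0,0]},{"dp":[-0.082,0,-0.14],"delta_rot":[0,0,0]},{"dp":[-0.082,0,-0.14],"delta_rot":[0,0,0]}]' 1
python3 - <<'E'
from h import *
where()
f=vision.grab_frame("top"); cv2.imwrite("pics/t3.png",cv2.resize(f["img"][160:340,220:440],None,fx=2,fy=2)); f=vision.grab_frame("wrist"); cv2.imwrite("pics/w3.png",f["img"])
E
```

```text
clock: 12.15
tcp_pos: [0.4377, 0.0289, 0.1443]
orientation: [-3.023, 0.853, -0.001]
contact_force: [-0.0, 0.2, -0.1]
grip_width: 0.0856
gripper_force: 0.0
tcp in grater [-0.1925  0.0007  0.1443] j [-1.19  0.48  1.26  2.23 -0.62  0.85 -1.65]
```

View pics/w3.png

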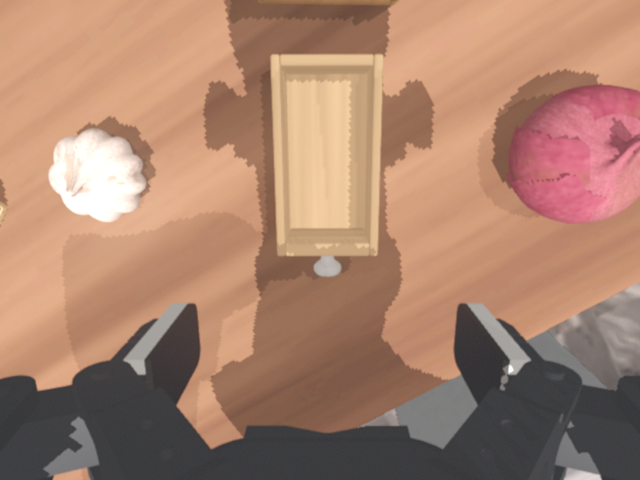

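The drawer stands upright and turned, with its knob at (327,266) towards the robot and its rim corners at (271,54), (383,54), (277,256) and (378,256).

```bash
python3 - <<'E'
from h import *
c=cal(vision.grab_frame("wrist"))
P=[]
for uv in((271.5,54),(383,54),(277,256),(378.5,256)):
    d=atz(c,uv,.044)-[G[0],G[1],0]; k=(np.cos(G[2]),np.sin(G[2])); P.append((d[0]*k[0]+d[1]*k[1],-d[0]*k[1]+d[1]*k[0]))
print(np.round(P,4))
for uv in((260,2),(397,2)):
    d=atz(c,uv,.072)-[G[0],G[1],0];print(d[0]*k[0]+d[1]*k[1],-d[0]*k[1]+d[1]*k[0])
o=status.get_obs()
d=np.mean(P,0);print("centre",d); plan(gp(d[0]-.042,d[1],.005),YD)
E
```

```text
[[-0.0911  0.0276]
 [-0.0908 -0.0312]
 [-0.2026  0.0275]
 [-0.2023 -0.0329]]
-0.0733420333089689 0.028793903931824384
-0.073012643779377 -0.033211864238647255
centre [-0.14672456 -0.0022523 ]
dp [0.0028, 0.0019, 0.1392] rot [0.0006, -0.0007, 0.0041]
```

```bash
python3 -m handwheel '[{"dp":[0.003,0,0.05],"delta_rot":[0,0,0.004]},{"dp":[0.003,0,0.09],"delta_rot":[0,0,0.004]},{"dp":[0.003,0,0.12],"delta_rot":[0,0,0.004]},{"dp":[0.003,0,0.135],"delta_rot":[0,0,0.004]},{"dp":[0.003,0,0.139],"delta_rot":[0,0,0.004]},{"dp":[0.003,0,0.139],"delta_rot":[0,0,0.004]}]' 1
python3 -m handwheel '[{"dp":[0,0,0],"delta_rot":[0,0,0]},{"dp":[0,0,0],"delta_rot":[0,0,0]},{"dp":[0,0,0],"delta_rot":[0,0,0]},{"dp":[0,0,0],"delta_rot":[0,0,0]},{"dp":[0,0,0],"delta_rot":[0,0,0]},{"dp":[0,0,-0.008],"delta_rot":[0,0,0]},{"dp":[0,0,-0.016],"delta_rot":[0,0,0]},{"dp":[0,0,-0.016],"delta_rot":[0,0,0]}]' 0 50
python3 -c "
from h import *
where(); plan(gp(-.16,-.0005,.022),YD)"
```

```text
clock: 13.05
tcp_pos: [0.4403, 0.0262, 0.0053]
orientation: [3.02, -0.863, 0.0]
contact_force: [0.8, 0.7, 0.0]
grip_width: 0.0856
gripper_force: 0.0
clock: 14.05
tcp_pos: [0.4403, 0.0273, 0.022]
orientation: [-3.021, 0.86, -0.002]
contact_force: [0.3, 0.6, -1.2]
grip_width: 0.0595
gripper_force: 54.1
tcp in grater [-0.1895  0.0007  0.022 ] j [-0.88  0.64  0.87  2.29 -0.92  0.61 -1.43]
dp [0.0295, 0.0013, -0.0] rot [-0.001, -0.0008, 0.0022]
```

```bash
python3 -m handwheel '[{"dp":[0.015,0.001,0],"delta_rot":[0,0,0.002]},{"dp":[0.027,0.001,0],"delta_rot":[0,0,0.002]},{"dp":[0.034,0.001,0],"delta_rot":[0,0,0.002]},{"dp":[0.04,0.001,0],"delta_rot":[0,0,0.002]},{"dp":[0.046,0.001,0],"delta_rot":[0,0,0.002]},{"dp":[0.052,0.001,0],"delta_rot":[0,0,0.002]},{"dp":[0.058,0.001,0],"delta_rot":[0,0,0.002]},{"dp":[0.058,0.001,0],"delta_rot":[0,0,0.002]}]'
python3 -c "
from h import *
where(); plan(gp(-.078,-.0005,.022),YD);print(status.get_obs()['moment'])"
```

```text
clock: 15.05
tcp_pos: [0.4891, -0.0047, 0.0213]
orientation: [3.02, -0.864, 0.001]
contact_force: [0.1, 0.0, -2.0]
grip_width: 0.059
gripper_force: 54.1
tcp in grater [-0.1312 -0.0006  0.0213] j [-0.77  0.7   0.86  2.18 -0.9   0.67 -1.39]
dp [0.0532, -0.0001, -0.0006] rot [-0.0, -0.0004, -0.0004]
[0.00673885 0.03758731 0.0266727 ]
```

The drawer has entered about 23 mm with no resistance. I carry on.

```bash
python3 -m handwheel '[{"dp":[0.008,0,0],"delta_rot":[0,0,0]},{"dp":[0.018,0,0],"delta_rot":[0,0,0]},{"dp":[0.028,0,0],"delta_rot":[0,0,0]},{"dp":[0.038,0,0.001],"delta_rot":[0,0,0]},{"dp":[0.048,0,0.002],"delta_rot":[0,0,0]},{"dp":[0.053,0,0.002],"delta_rot":[0,0,0]},{"dp":[0.053,0,0.003],"delta_rot":[0,0,0]}]'
python3 -c "
from h import *
where();print(status.get_obs()['moment'])"
```

```text
clock: 15.92
tcp_pos: [0.5313, -0.0309, 0.0195]
orientation: [-3.016, 0.863, 0.011]
contact_force: [-17.2, 10.4, 42.3]
grip_width: 0.059
gripper_force: 59.3
tcp in grater [-0.0815 -0.0005  0.0195] j [-0.68  0.75  0.85  2.08 -0.88  0.73 -1.37]
[ 1.60177214e+00  3.38730564e+00 -2.91307700e-03]
```

Pressing on the sleeve's floor. I ease up and release.

```bash
python3 -m handwheel '[{"dp":[0,0,-0.002],"delta_rot":[0,0,0]},{"dp":[-0.001,0,-0.002],"delta_rot":[0,0,0]}]'
python3 -c "
from h import *
where();print(status.get_obs()['contact_force'])"
```

```text
clock: 16.18
tcp_pos: [0.5333, -0.0321, 0.0204]
orientation: [3.02, -0.864, 0.001]
contact_force: [0.3, 0.1, -2.6]
grip_width: 0.0598
gripper_force: 54.6
tcp in grater [-0.0791 -0.0006  0.0204] j [-0.69  0.75  0.86  2.08 -0.88  0.73 -1.38]
[ 0.34375129  0.11979689 -2.58287775]
```

```bash
python3 -m handwheel '[{"dp":[0,0,0],"delta_rot":[0,0,0]},{"dp":[0,0,0],"delta_rot":[0,0,0]},{"dp":[0,0,0],"delta_rot":[0,0,0]},{"dp":[0,0,-0.03],"delta_rot":[0,0,0]},{"dp":[0,0,-0.08],"delta_rot":[0,0,0]},{"dp":[-0.04,0,-0.09],"delta_rot":[0,0,0]},{"dp":[-0.09,0,-0.09],"delta_rot":[0,0,0]},{"dp":[-0.09,0,-0.09],"delta_rot":[0,0,0]}]' 1
python3 -m handwheel '[{"dp":[0,0,0],"delta_rot":[0,0,0]},{"dp":[0,0,0],"delta_rot":[0,0,0]},{"dp":[0,0,0],"delta_rot":[0,0,0]},{"dp":[0,0,0.03],"delta_rot":[0,0,0]},{"dp":[0,0,0.06],"delta_rot":[0,0,0]},{"dp":[0,0,0.085],"delta_rot":[0,0,0]},{"dp":[0,0,0.088],"delta_rot":[0,0,0]},{"dp":[0,0,0.088],"delta_rot":[0,0,0]}]' 0
python3 -c "
from h import *
where()
f=vision.grab_frame('scene'); cv2.imwrite('pics/s4.png',cv2.resize(f['img'][150:330,220:440],None,fx=2,fy=2))"
```

```text
clock: 17.18
tcp_pos: [0.453, 0.0181, 0.1096]
orientation: [-3.021, 0.859, 0.007]
contact_force: [0.8, -0.4, -0.1]
grip_width: 0.0853
gripper_force: 0.0
clock: 18.18
tcp_pos: [0.4569, 0.0152, 0.0227]
orientation: [3.02, -0.865, 0.001]
contact_force: [-0.3, -0.7, 0.0]
grip_width: -0.0003
gripper_force: 0.0
tcp in grater [-0.169  -0.0008  0.0227] j [-0.84  0.65  0.86  2.26 -0.9   0.63 -1.42]
```

View pics/s4.png

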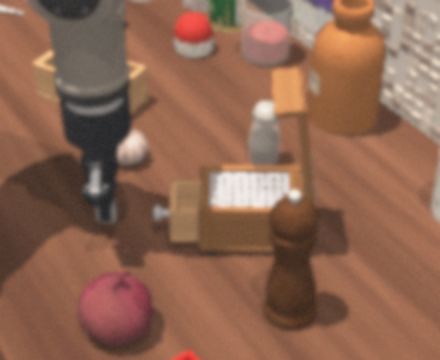

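The drawer is now knob-out, most of the way in, with the knob at crop (160,213) and the shut fingers in front of it at (105,213). I push it home.

```bash
python3 -m handwheel '[{"dp":[0.02,0,0],"delta_rot":[0,0,0]},{"dp":[0.04,0,0],"delta_rot":[0,0,0]},{"dp":[0.05,0,0],"delta_rot":[0,0,0]},{"dp":[0.058,0,0],"delta_rot":[0,0,0]},{"dp":[0.064,0,0],"delta_rot":[0,0,0]},{"dp":[0.07,0,0],"delta_rot":[0,0,0]},{"dp":[0.075,0,0],"delta_rot":[0,0,0]},{"dp":[0.078,0,0],"delta_rot":[0,0,0]}]' 0
python3 -c "
from h import *
where()"
```

```text
clock: 19.23
tcp_pos: [0.5229, -0.0257, 0.0223]
orientation: [3.02, -0.864, 0.0]
contact_force: [-1.9, 1.1, 2.4]
grip_width: -0.0001
gripper_force: 1.2
tcp in grater [-0.0914 -0.0006  0.0223] j [-0.71  0.73  0.86  2.1  -0.88  0.71 -1.38]
```

```bash
for i in 1 2 3; do python3 -m handwheel '[{"dp":[0.001,0,0],"delta_rot":[0,0,0]},{"dp":[0.002,0,0],"delta_rot":[0,0,0]}]' 0 | grep -E "tcp|contact"; done
python3 -c "
from h import *
where()"
```

```text
tcp_pos: [0.524, -0.0264, 0.0223]
contact_force: [-1.8, 1.5, 2.1]
tcp_pos: [0.5252, -0.0271, 0.0222]
contact_force: [-4.3, 3.9, 5.4]
tcp_pos: [0.5252, -0.0272, 0.0219]
contact_force: [-9.7, 6.1, 9.1]
tcp in grater [-0.0886 -0.0006  0.0219] j [-0.7   0.74  0.85  2.1  -0.88  0.73 -1.38]
```

The force rises with no further motion and the TCP is near the expected -0.087, so the drawer is home. Next I go over the lid and behind it (lid at about 1.41 rad from the first fit).

```bash
python3 -m handwheel '[{"dp":[-0.03,0,0],"delta_rot":[0,0,0]},{"dp":[-0.05,0,-0.05],"delta_rot":[0,0,0]},{"dp":[-0.05,0,-0.11],"delta_rot":[0,0,0]},{"dp":[-0.05,0,-0.17],"delta_rot":[0,0,0]},{"dp":[-0.05,0,-0.23],"delta_rot":[0,0,0]},{"dp":[-0.03,0,-0.26],"delta_rot":[0,0,0]},{"dp":[0.03,0,-0.26],"delta_rot":[0,0,0]},{"dp":[0.09,0,-0.26],"delta_rot":[0,0,0]},{"dp":[0.15,0,-0.26],"delta_rot":[0,0,0]},{"dp":[0.2,0,-0.26],"delta_rot":[0,0,0]},{"dp":[0.2,0,-0.26],"delta_rot":[0,0,0]}]' 0
python3 - <<'E'
from h import *
where()
im=[vision.grab_frame(n)['img'][150:330,250:450] for n in("scene","top")]
cv2.imwrite('pics/s5.png',cv2.resize(np.hstack(im),None,fx=2,fy=2))
E
```

```text
clock: 21.35
tcp_pos: [0.6991, -0.1385, 0.2813]
orientation: [3.016, -0.868, 0.002]
contact_force: [0.4, -0.7, 0.2]
grip_width: -0.0
gripper_force: 0.0
tcp in grater [ 0.1178 -0.0032  0.2813] j [-0.49  0.71  1.04  1.44 -0.61  1.34 -1.55]
```

View pics/s5.png

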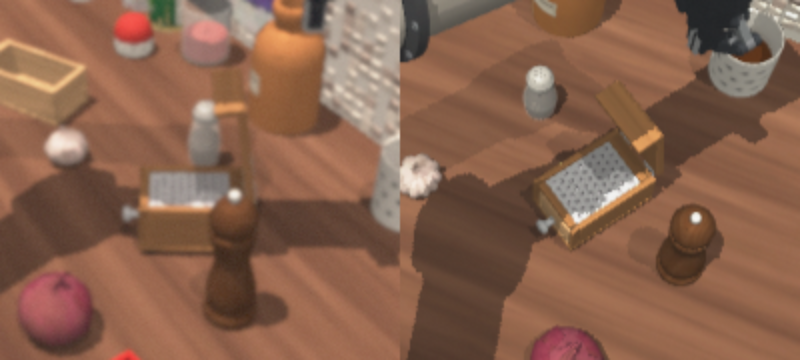

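The drawer's front is flush, with the knob out at left crop (130,213), and the lid is still upright and clear of the gripper. I descend behind it.

```bash
python3 -m handwheel '[{"dp":[-0.003,0,0.04],"delta_rot":[0,0,0]},{"dp":[-0.003,0,0.08],"delta_rot":[0,0,0]},{"dp":[-0.003,0,0.09],"delta_rot":[0,0,0]},{"dp":[-0.003,0,0.09],"delta_rot":[0,0,0]},{"dp":[-0.003,0,0.09],"delta_rot":[0,0,0]}]' 0
python3 - <<'E'
from h import *
where()
plan(gp(.1,0,.19),YD)
p=np.array(status.get_obs()["tcp_pos"]); d=p-[G[0],G[1],0];c,s=np.cos(G[2]),np.sin(G[2]); x0=c*d[0]+s*d[1]
for th in(1.4,1.2,1,.8,.6,.4,.2,.1,0,-.03):
    r=.112;x=.067-r*np.cos(th)+.0075*np.sin(th)+.011; z=.0755+r*np.sin(th)+.0075*np.cos(th); print(th,round(x-x0,3),round(p[2]-z,3))
E
```

```text
clock: 22.08
tcp_pos: [0.6958, -0.1332, 0.1945]
orientation: [-3.02, 0.864, -0.005]
contact_force: [0.7, -0.2, 0.4]
grip_width: -0.0001
gripper_force: 0.0
tcp in grater [ 0.1121 -0.0005  0.1945] j [-0.48  0.77  0.98  1.55 -0.67  1.19 -1.5 ]
dp [-0.0122, -0.0005, 0.0044] rot [-0.001, -0.0028, -0.0]
1.4 -0.046 0.007
1.2 -0.068 0.012
1 -0.088 0.021
0.8 -0.107 0.033
0.6 -0.122 0.05
0.4 -0.134 0.068
0.2 -0.142 0.089
0.1 -0.145 0.1
0 -0.146 0.111
-0.03 -0.146 0.115
```

```bash
python3 -m handwheel '[{"dp":[-0.03,0,0.007],"delta_rot":[0,0,0]},{"dp":[-0.046,0,0.007],"delta_rot":[0,0,0]},{"dp":[-0.057,0,0.009],"delta_rot":[0,0,0]},{"dp":[-0.068,0,0.012],"delta_rot":[0,0,0]},{"dp":[-0.078,0,0.016],"delta_rot":[0,0,0]},{"dp":[-0.088,0,0.021],"delta_rot":[0,0,0]},{"dp":[-0.098,0,0.027],"delta_rot":[0,0,0]},{"dp":[-0.107,0,0.033],"delta_rot":[0,0,0]},{"dp":[-0.115,0,0.041],"delta_rot":[0,0,0]},{"dp":[-0.122,0,0.05],"delta_rot":[0,0,0]},{"dp":[-0.128,0,0.059],"delta_rot":[0,0,0]},{"dp":[-0.134,0,0.068],"delta_rot":[0,0,0]}]' 0
python3 -c "
from h import *
where()"
```

```text
clock: 23.58
tcp_pos: [0.5809, -0.0619, 0.1236]
orientation: [3.02, -0.864, -0.0]
contact_force: [0.3, -0.1, -0.2]
grip_width: -0.0004
gripper_force: 0.1
tcp in grater [-0.0231 -0.0007  0.1236] j [-0.69  0.67  0.99  1.92 -0.7   0.94 -1.49]
```

```bash
python3 -m handwheel '[{"dp":[-0.005,0,0.011],"delta_rot":[0,0,0]},{"dp":[-0.009,0,0.021],"delta_rot":[0,0,0]},{"dp":[-0.012,0,0.03],"delta_rot":[0,0,0]},{"dp":[-0.013,0,0.036],"delta_rot":[0,0,0]},{"dp":[-0.013,0,0.039],"delta_rot":[0,0,0]}]' 0
python3 - <<'E'
from h import *
where()
im=[vision.grab_frame(n)['img'][150:330,250:450] for n in("scene","top")]
cv2.imwrite('pics/s6.png',cv2.resize(np.hstack(im),None,fx=2,fy=2))
E
```

```text
clock: 24.2
tcp_pos: [0.57, -0.0552, 0.0849]
orientation: [3.02, -0.864, -0.001]
contact_force: [0.7, 0.6, -0.3]
grip_width: -0.0001
gripper_force: 0.1
tcp in grater [-0.0358 -0.0007  0.0849] j [-0.68  0.7   0.94  1.97 -0.75  0.87 -1.46]
```

View pics/s6.png

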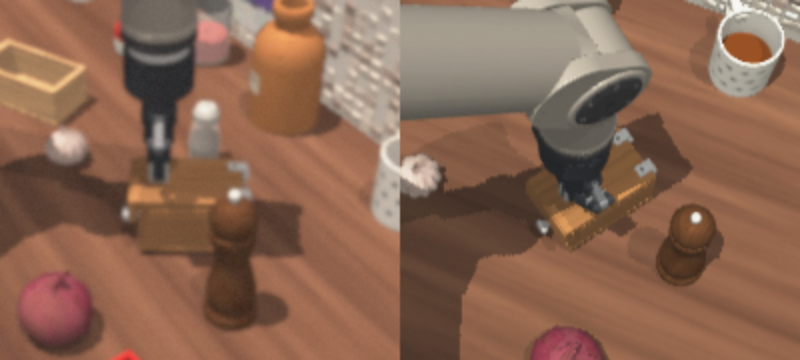

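The lid is down, possibly a hair open. I press until there is firm resistance.

```bash
for i in 1 2 3; do python3 -m handwheel '[{"dp":[-0.002,0,0.001],"delta_rot":[0,0,0]},{"dp":[-0.002,0,0.002],"delta_rot":[0,0,0]}]' 0 | grep -E "tcp|contact"; done
```

```text
tcp_pos: [0.5685, -0.0541, 0.0834]
contact_force: [-0.9, -0.4, 0.4]
tcp_pos: [0.5682, -0.0538, 0.0828]
contact_force: [-3.1, -0.0, 17.2]
tcp_pos: [0.5682, -0.0538, 0.0826]
contact_force: [-3.7, -0.1, 29.9]
```

The resistance is firm at z = 0.083, the shut height of the lid. I retreat upwards and check.

```bash
python3 -m handwheel '[{"dp":[0,0,-0.01],"delta_rot":[0,0,0]},{"dp":[0,0,-0.06],"delta_rot":[0,0,0]},{"dp":[0,0,-0.12],"delta_rot":[0,0,0]},{"dp":[-0.04,0,-0.16],"delta_rot":[0,0,0]},{"dp":[-0.09,0,-0.16],"delta_rot":[0,0,0]},{"dp":[-0.1,0,-0.16],"delta_rot":[0,0,0]},{"dp":[-0.1,0,-0.16],"delta_rot":[0,0,0]},{"dp":[-0.1,0,-0.16],"delta_rot":[0,0,0]}]' 0
python3 - <<'E'
from h import *
c=vision.grab_frame("scene"); k=cal(c); im=cv2.resize(c['img'][150:350,240:440],None,fx=2.8,fy=2.8,interpolation=2)
for P in [(-.0635+.0,.0405,.083),(-.0635,-.0405,.083),(.06,.0405,.083),(-.076,0,.032)]:
    u=(proj(k,gp(*P))[0]-(240,150))*2.8; cv2.circle(im,tuple(int(v) for v in u),3,(255,0,0),1)
cv2.imwrite('pics/s7.png',im)
E
```

```text
clock: 26.05
tcp_pos: [0.4806, 0.0006, 0.2394]
orientation: [3.02, -0.864, 0.001]
contact_force: [0.7, 1.3, 0.1]
grip_width: -0.0001
gripper_force: 0.0
```

View pics/s7.png

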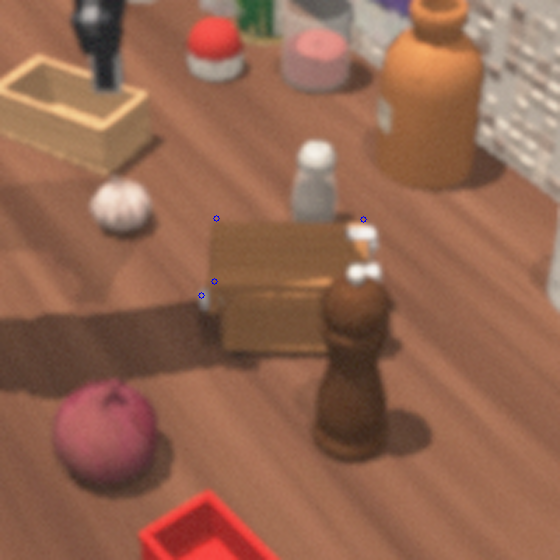

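The lid lies flat and the knob sticks out at (205,298), close to the predicted marks. The onion, garlic, salt and pepper stand undisturbed, and the arm is clear.

```bash
python3 -c "
from bench import r
print(r.hand_in())"
```

```text
the job is handed in; nothing more can be done
None
```

I turned the drawer round and pushed it fully home with the knob facing out, then shut the lid flat; the onion, garlic, salt shaker and pepper mill stand where they were, and I handed the job in at about 26 s, though a brief wrist reading of about 47 N showed as the drawer touched the sleeve floor.

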